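# Shut and bolt the hatch of an animal transport crate

### The job

Shut the hatch of the plywood transport crate and bolt it: bear down on the hatch against its springy foam strip until the barrel bolt lines up with its keeper, slide the bolt fully across through the keeper, then turn its handle right down into the notch at the end of its slot. Feel it in and do not force it: never drive the bolt or its handle against the keeper or the barrel with more than about 4 kg (40 N), and leave everything else on the table and crate where it is.

Things in the scene. Friction and masses are not known exactly. Their poses are not given: they have to be found in the camera images.
- crate: Plywood animal transport crate, 320 (x) by 420 (y) by 160 mm high, does not move. Origin: centre of its underside; z up; -x is its front, the side nearest the robot; y to the left seen from the robot. Its flat top (the deck) is at z 160 mm and has an opening under the hatch.
- hatch: Aluminium frame with a clear window, 230 (x) by 235 (y) by 10 mm, 0.5 kg with its bolt. Origin on its hinge (along y at crate x +115, z 160.5 mm); axes as the crate's when shut. Starts 0.25 to 0.45 rad open, front edge up; stays where put (1.5 N at the front edge). A foam strip holds that edge 14 to 22 mm off the deck, pushing back with 5 N at first and 0.8 N per mm more; bolted, the edge is 3 to 13 mm off.
- hatch_edge (a point): Middle of the underside of the hatch's front edge, 230 mm from the hinge. Crate z is 160 mm if the hatch lies right on the deck.
- press_spot (a point): Bare flat spot on the top face of the hatch's wide front rail, hatch x -170, y +55, z 10 mm, good for pushing the hatch down. The bolt's knob is at least 65 mm to its right and 35 mm further forward; a low lifting bow (30 mm tall) starts 40 mm to its left.
- notch (a point): On the bolt axis, in the middle of the notch. The barrel is a steel tube, 18 mm thick, 112 mm long along y, on a plate on the hatch's front rail, 205 mm from the hinge. The axis is 12 mm above the hatch's top. The handle's slot faces up; at its right (-y) end it turns to the front (-x): the notch, 11 mm wide for the 8 mm stem, centred on this point (hatch x -205, y -55, z 22). There the slot ends: pushed against that end, the stem is 1.5 mm past the centre.
- bolt: Steel bolt rod in the barrel, diameter 10 mm, flat-ended, sliding along the hatch's -y with about 6 N of friction. Travel 45 mm from fully back to the notch; starts 0 to 11 mm along. It carries the handle. Origin on its axis.
- nose (a point): Centre of the bolt rod's flat right-hand end. In the hatch's frame y is -80 mm fully back and -125 mm when the handle is over the notch (1.5 mm play either way).
- handle (a joint): Angle of the bolt's handle about the bolt axis, rad: 0 = standing square off the hatch's top, where the slot holds it (0.2 rad of play) until it is over the notch; 1.4 = turned fully down to the front (-x). Turns with about 0.06 N m (1.5 N at the knob) and stays where it is left.
- knob (a point): Centre of the ball knob (diameter 16 mm) on the handle's 8 mm stem, 42 mm from the bolt axis. Hatch shut and handle up: 54 mm above the hatch's top face, stem bare for 25 mm below the ball; at hatch y -10 mm fully back, -55 mm over the notch.
- keeper: Steel angle on a wooden packer, fixed on the deck to the right of the hatch, 52 mm (x) by 18 mm, 52 mm high. Origin: centre of its underside, axes as the crate; up to 1 mm off in x. It carries the hole plate (10 mm thick along y, 33 mm high), clamped by two screws in slots at a height that differs by up to 3.5 mm either way and does not shift in use.
- keeper_mouth (a point): Mid-height place, fixed on the keeper, of the hole on its face towards the bolt, 15 mm beyond the hatch's right edge, 28.5 mm above the deck. The real hole (11.5 high, 13 wide) is within 3.5 mm above or below: find it by feel. The nose meets the face about 20 mm from fully back and enters only within about 1 mm of level, at 7 to 20 N of bearing down; pressed less it strikes the bar above, more the lip below.
- milk_bottle: Bystander: white bottle, 44 mm across, 110 mm tall, on the crate's deck at the right rear. Origin under its centre, as for all bystanders.
- salve_jar: Bystander: small jar, 40 mm across, 35 mm tall, on the crate's deck left of the hatch.
- syringe: Bystander: plastic syringe, 114 mm long, lying on the white mat in front of the robot.
- bottle_ring: Bystander: plastic screw ring, 48 mm across, 14 mm tall, on the white mat.
- feed_bowl: Bystander: steel bowl, 100 mm across, 35 mm tall, right of the crate.
- saline: Bystander: white bottle, 68 mm across, 190 mm tall, left of the crate.
- feed_tin: Bystander: tin, 90 mm across, 120 mm tall, right of the crate.

How it is judged:
On the way, in this order (a step that is already met when the one before it is completed fails the run):
1. the hatch is pushed down onto its foam strip (front edge within 25 mm of the deck) (z of hatch_edge in the frame of crate below 0.185 m), for 0.2 s.
2. the bolt is fully across, through the keeper's hole (y of nose in the frame of hatch below -0.1225 m and z of nose in the frame of keeper between 0.0235 and 0.0345 m and y of nose in the frame of keeper below -0.008 m), for 0.2 s.
At the end, for the whole second after the job is handed in: The hatch is shut (front edge within 14.5 mm of the deck), the bolt is through the keeper's hole and across to within 2.5 mm of its place over the notch (nose 42.5 mm or more from fully back), its handle is turned at least 1.25 rad down into the notch, and all is at rest (all of step 2 and z of hatch_edge in the frame of crate below 0.1745 m and value of joint handle above 1.25 rad and angular speed of hatch below 0.05 rad/s and linear speed of bolt below 0.02 m/s); the robot touches nothing.
It fails at once if the bolt is driven against the keeper with more than 40 N (contact force between bolt and keeper above 40 N).
It fails at once if the bolt or its handle is pushed against the barrel with more than 40 N (contact force between bolt and hatch above 40 N).
It fails at once if a bystander is moved more than 20 mm (distance of any of milk_bottle, salve_jar, syringe, bottle_ring, feed_bowl, saline, feed_tin from where it was at the start of the episode above 0.02 m).
It also fails if it takes over 69 s, if anything falls off the work surface, if the arm or the gripper's body presses on something with over 40 N, if the wrist force passes 120 N, or if a joint passes its speed limit or range.

### The arm

A 7-joint arm with a two-finger parallel gripper is mounted at the origin on the work surface. World frame = base frame: x ahead of the robot, y to its left, z up, the work surface at z = 0. Lengths are in m, angles in rad, forces in N, time in s.
With the tool pointing down it reaches from about 0.4 to 0.85 m from the base axis. Payload 6.9 kg.
Tool frame: the origin (TCP) lies on the mounting face of the last link; the fingertips stand 173 mm ahead of it and the grasp point (between the pads) lies 155 mm ahead of it; z points along the fingers, x is the direction in which the jaws open and shut, and the axes are right-handed (so a half turn about z gives the same grasp; the last joint's range is limited). The gripper opens to 85 mm and grips with 20 to 120 N. Pads are 22 mm wide; open, the fingers measure 114 mm over their backs; the gripper's body (76 mm by 85 mm) begins 54 mm behind the grasp point. The pads swing forward as they close: fully open they stand 13 mm farther back than shut.
Start: joints at [1.256, 0.507, -0.238, 1.5, 0.126, 1.149, -0.155], TCP at [0.255, -0.571, 0.405] pointing down, gripper open.
Joint ranges: [-3.08, 3.08], [-0.24, 2.05], [-1.43, 1.35], [0, 2.5], [-1.52, 4.66], [0.17, 1.96], [-2.89, 2.89]. Speed limits (rad/s): [2.39, 2.39, 3.14, 3.14, 3.14, 3.14, 3.14].

### API

Orientations are given as [roll, pitch, yaw] about the fixed x, y, z axes, in that order (R = Rz(yaw) Ry(pitch) Rx(roll)).
In Python, from plant import arm gives the robot as it stands.
- The arm moves only by the shell command python3 -m jog 'ROWS' [OPENING] [FORCE]. ROWS is JSON, a list of rows, each an object with "travel": the shift along the world's x, y, z in m, a list of three; "roll": the turn about the world's z in degrees. In form: [{"travel": [dx, dy, dz], "roll": roll}, ...]. A call has exactly 5 rows; each row is the pose to reach, as a shift and turn from the pose commanded when the call began; what a row does not reach only later rows make up. A row lasts 1/12 s, in which the tool goes at most 41.7 mm and 7.16 degrees, less where a joint would pass 70% of its speed; a pose out of reach is approached as far as the arm can. A call with a gripper value outside its range is refused whole. OPENING is the closure, from -1 (fully open) to 1 (shut), set as the call begins (- or left out, the last holds). The fingers move at their own pace and stop on an object; FORCE is the grip in N (left out, the last holds). Time passes only in rows, so rows that repeat a pose let the fingers close, or fill a call up. It gives the time, the measured TCP pose, the force and the opening at its end, in the units of the state.
- arm.state(): the state, without advancing time (a new reading comes with each control period).
- arm.get_image(name): name is "scene" or "top" or "wrist"; returns a dict with "image" (400x640x3 uint8, blue, green, red), "z_map" (400x640 float32, m along the optical axis (not along the pixel's ray), 0 where there is no reading), "camera_matrix" (3x3 intrinsics, pixels), "extrinsics" (4x4, takes a point from camera to world coordinates); the wrist camera has in their place "mount" (4x4, takes a point from camera to tool coordinates, whose origin is the TCP and whose axes are the tool frame's). Camera axes: x right, y up, looking along -z (the intrinsics and any distortion apply to the point x, -y, -z); pixel columns grow to the right and rows downward; lengths in m; the calibration is good to about 2 mm. A picture is of the moment at which its call begins: read the wrist's pose just before it.
- arm.close_job(): hands the job in, once; it reports no verdict.
The state is a dict: "time_s": time; "q": joint angles; "joint_velocities": joint speeds; "effort": joint torques, N m; "tool_pos": TCP position; "tcp_rot": TCP orientation; "wrist_force": force on the tool from outside, world axes, zero at the start; "wrist_torque": the same for the moment, N m; "gripper_width": finger opening in m.
Only numpy, scipy, OpenCV 4.12 (cv2) and the standard library are available. Lean on these libraries where they do the work, as an engineer would, in place of code of your own. Each camera call takes 0.05 s, during which the arm holds its last target.

## Working session

There is one attempt and no reset: what is moved stays moved. The work goes in short steps, Python scripts to look and compute and a shell command to move; the robot and the scene stay as the last step left them, time stands still between calls to the robot, and variables do not carry over. Pictures are saved under pics/ and viewed, and the job is handed in when it is done.

```bash
ls; mkdir -p pics
python3 - <<'E'
from plant import arm
import cv2,numpy as np
s=arm.state();print({k:np.round(v,3).tolist() for k,v in s.items()})
for n in("scene","top","wrist"):
    d=arm.get_image(n);cv2.imwrite(f"pics/{n}0.png",d["image"])
    np.savez(f"pics/{n}0.npz",**d)
    print(n,np.round(d["camera_matrix"],1).tolist(),np.round(d.get("extrinsics",d.get("mount")),3).tolist(), [k for k in d])
E
```

```text
pics
{'time_s': 0.0, 'q': [1.257, 0.508, -0.238, 1.501, 0.126, 1.149, -0.155], 'joint_velocities': [0.001, -0.002, -0.002, 0.001, 0.0, 0.002, 0.0], 'effort': [-0.001, -62.058, -2.187, -24.965, 0.013, 0.012, 0.0], 'tool_pos': [0.255, -0.571, 0.404], 'tcp_rot': [3.142, 0.002, -1.151], 'wrist_force': [-0.252, 0.417, -0.116], 'wrist_torque': [-0.03, 0.086, 0.004], 'gripper_width': 0.085}
scene [[452.6, 0.0, 320.2], [0.0, 452.6, 200.2], [0.0, 0.0, 1.0]] [[0.79, -0.471, 0.393, 1.152], [0.613, 0.594, -0.521, -0.753], [0.012, 0.652, 0.758, 1.235], [0.0, 0.0, 0.0, 1.0]] ['image', 'z_map', 'camera_matrix', 'extrinsics']
top [[474.8, 0.0, 321.9], [0.0, 474.8, 192.0], [0.0, 0.0, 1.0]] [[0.025, 0.994, -0.108, 0.46], [-1.0, 0.027, 0.012, -0.006], [0.015, 0.108, 0.994, 1.44], [0.0, 0.0, 0.0, 1.0]] ['image', 'z_map', 'camera_matrix', 'extrinsics']
wrist [[321.1, 0.0, 320.9], [0.0, 321.1, 204.7], [0.0, 0.0, 1.0]] [[1.0, 0.001, 0.001, -0.0], [0.001, -0.953, -0.304, -0.077], [0.0, 0.304, -0.953, 0.031], [0.0, 0.0, 0.0, 1.0]] ['image', 'z_map', 'camera_matrix', 'mount']
```

View pics/scene0.png

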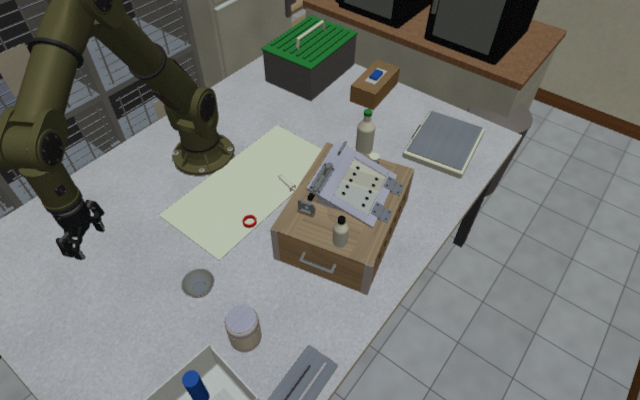

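View pics/top0.png

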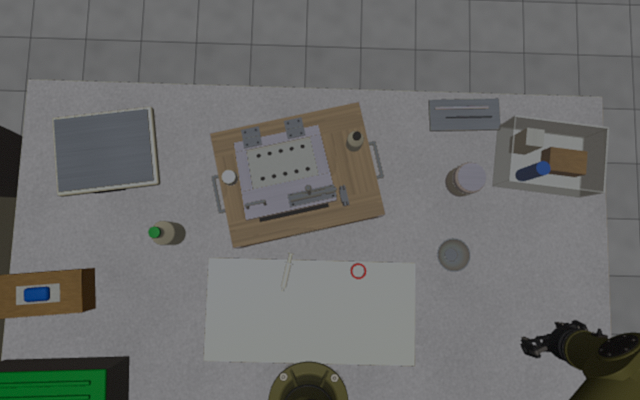

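View pics/wrist0.png

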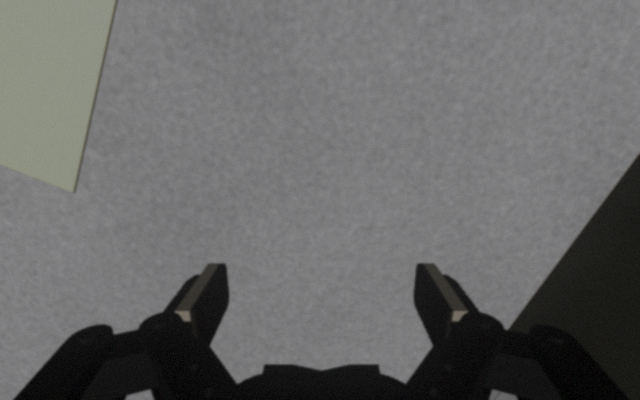

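The top view shows the crate with deck corners near (211,133), (359,103), (384,215) and (234,247). The barrel is at about (312,195), the keeper at (344,195), the milk bottle at (355,138) and the jar at (229,177). I'll measure these next.

```bash
cat > h.py <<'E'
import numpy as np,cv2
from scipy.spatial.transform import Rotation as R
def load(n): return dict(np.load(f"pics/{n}.npz"))
def cloud(d,T=None):
    z=d["z_map"];K=d["camera_matrix"];h,w=z.shape
    u,v=np.meshgrid(np.arange(w),np.arange(h))
    p=np.stack([(u-K[0,2])/K[0,0]*z,-(v-K[1,2])/K[1,1]*z,-z],-1)
    if T is None:T=d["extrinsics"]
    return p@T[:3,:3].T+T[:3,3]
def tool(s):
    T=np.eye(4);T[:3,:3]=R.from_euler("xyz",s["tcp_rot"]).as_matrix();T[:3,3]=s["tool_pos"];return T
def snap(arm,n,cam="wrist"):
    s=arm.state();d=arm.get_image(cam)
    if cam=="wrist": d["extrinsics"]=tool(s)@d["mount"]
    np.savez(f"pics/{n}.npz",**d);cv2.imwrite(f"pics/{n}.png",d["image"]);return d
E
python3 - <<'E'
from h import *
d=load("top0");P=cloud(d)
m=(abs(P[...,2]-.16)<.006)
c=np.zeros(m.shape,bool);c[95:260,200:395]=1
m&=c
r=cv2.minAreaRect(P[m][:,:2].astype(np.float32));print(r,m.sum(),np.median(P[m][:,2]))
hull=cv2.convexHull(P[m][:,:2].astype(np.float32))[:,0];print(np.round(cv2.approxPolyDP(hull[:,None],.02,True)[:,0],3).tolist())
im=d["image"][90:260,190:400];cv2.imwrite("pics/topc.png",cv2.resize(im,None,fx=3.5,fy=3.5,interpolation=2))
d=load("scene0");im=d["image"][130:300,260:430];cv2.imwrite("pics/scenec.png",cv2.resize(im,None,fx=3.5,fy=3.5,interpolation=2))
E
```

```text
((0.6479570865631104, 0.0497763454914093), (0.32297754287719727, 0.4232357144355774), 13.976866722106934) 9541 0.15871458930548377
[[0.8519999980926514, -0.11500000208616257], [0.7540000081062317, 0.2919999957084656], [0.44200000166893005, 0.2150000035762787], [0.5440000295639038, -0.19200000166893005]]
```

View pics/topc.png

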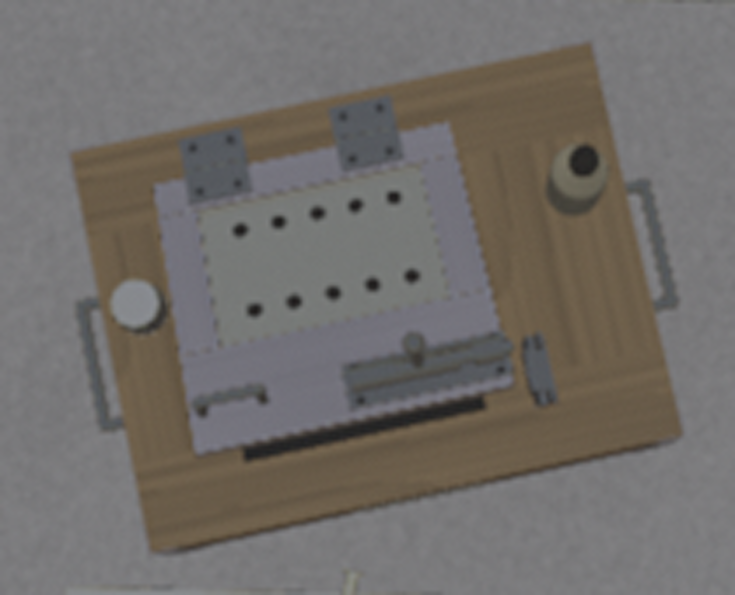

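View pics/scenec.png

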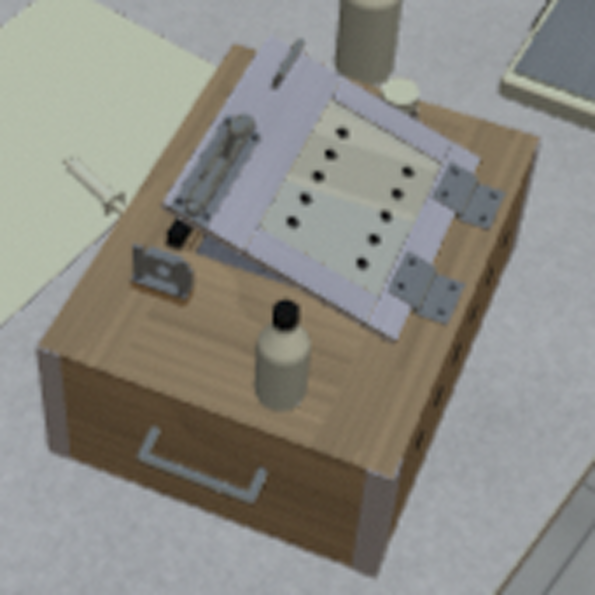

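```bash
cat >> h.py <<'E'
yaw=np.deg2rad(13.7);C0=np.array([.648,.050,0]);RC=R.from_euler("z",yaw).as_matrix()
def tocrate(P): return (P-C0)@RC
def toworld(p): return np.asarray(p)@RC.T+C0
E
python3 - <<'E'
from h import *
for n in("top0","scene0"):
    d=load(n);Q=tocrate(cloud(d))*1000
    inn=(abs(Q[...,0])<165)&(abs(Q[...,1])<215)&(Q[...,2]>100)
    dk=inn&(abs(Q[...,2]-160)<5);print(n,"deck",np.median(Q[dk][:,2]))
    # hatch: points by x bins
    hb=inn&(Q[...,2]>172)&(Q[...,0]>-60)&(Q[...,0]<90)&(abs(Q[...,1]-20)<100)
    A=Q[hb];c=np.polyfit(A[:,0],A[:,2],1)
    r=A[:,2]-np.polyval(c,A[:,0]);k=abs(r)<4;c=np.polyfit(A[k,0],A[k,2],1);print("slope",c,np.arctan(c[0]),"z at 115:",np.polyval(c,115),k.sum())
    # hatch extents
    pl=inn&(abs(Q[...,2]-np.polyval(c,Q[...,0]))<4)&(Q[...,0]<60)
    for x0 in range(-100,60,20):
        s=pl&(abs(Q[...,0]-x0)<10);
        if s.sum()>10:print(x0,np.round([Q[s][:,1].min(),Q[s][:,1].max()],1))
    print("xmin",[round(Q[pl&(abs(Q[...,1]-y)<15)][:,0].min(),1) for y in(0,30,60,90)])
    # keeper
    kp=inn&(Q[...,1]<-95)&(Q[...,1]>-140)&(Q[...,2]>185)&(Q[...,0]<-40)
    if kp.any():print("keeper",Q[kp].min(0),Q[kp].max(0),kp.sum())
E
```

```text
top0 deck 158.83837741385898
slope [ -0.36577112 206.96101445] -0.3506551510964143 z at 115: 164.8973356735549 3426
-100 [-85.1 148.5]
-80 [-86.5 149.1]
-60 [-87. 149.]
-40 [-85.3 149.5]
-20 [-85.1 149.1]
0 [-84.9 149.5]
20 [-172.6  195.7]
40 [-152.4  191.1]
xmin [np.float64(-101.6), np.float64(-102.0), np.float64(-101.6), np.float64(-101.8)]
keeper [-114.38522358 -115.37758901  187.049571  ] [ -62.93423909 -100.53678149  213.06238853] 85
scene0 deck 159.35601340264972
slope [ -0.37391604 209.02902748] -0.3578200139333388 z at 115: 166.02868245054034 2050
-100 [-89.4 142.8]
-80 [-92.  145.1]
-60 [-89.1 147.7]
-40 [-89.9 148.2]
-20 [-90.7 148.8]
0 [-90.3 147. ]
20 [-88.  189.5]
40 [-194.4  189.1]
xmin [np.float64(-96.2), np.float64(-96.6), np.float64(-97.2), np.float64(-97.4)]
keeper [-110.82177025 -121.22505651  185.08377704] [ -57.94793829 -100.84511946  213.40908265] 92
```

```bash
python3 - <<'E'
from h import *
def hatch(p,th,yo=30):
    x,y,z=p;return np.array([115+x*np.cos(th)+z*np.sin(th),yo+y,160.5-x*np.sin(th)+z*np.cos(th)])/1000
for th in(.354,.25,.15,.07,.03):
    print(th,np.round(toworld(hatch((-170,55,10),th)),4),"knob0",np.round(toworld(hatch((-205,-13,64),th)),4))
E
python3 -m jog '[{"travel":[0,0,0.04],"roll":-5},{"travel":[0.01,0.02,0.08],"roll":-10.2},{"travel":[0.02,0.05,0.1],"roll":-10.2},{"travel":[0.04,0.085,0.1],"roll":-10.2},{"travel":[0.06,0.12,0.1],"roll":-10.2}]' 1 40
```

```text
0.354 [0.588  0.1229 0.2288] knob0 [0.5904 0.0535 0.2916]
0.25 [0.582  0.1214 0.2122] knob0 [0.5781 0.0505 0.2732]
0.15 [0.5777 0.1204 0.1958] knob0 [0.5681 0.048  0.2544]
0.07 [0.5755 0.1198 0.1824] knob0 [0.5614 0.0464 0.2387]
0.03 [0.5748 0.1196 0.1756] knob0 [0.5585 0.0457 0.2306]
time_s: 0.57
tool_pos: [0.3148, -0.4497, 0.5062]
tcp_rot: [-3.14, -0.003, -1.331]
wrist_force: [0.6, 1.1, -0.5]
gripper_width: 0.0252
```

```bash
python3 -m jog '[{"travel":[0.017,0.036,0],"roll":0},{"travel":[0.034,0.072,0],"roll":0},{"travel":[0.051,0.108,0],"roll":0},{"travel":[0.068,0.144,0],"roll":0},{"travel":[0.085,0.18,0],"roll":0}]'
python3 -m jog '[{"travel":[0.017,0.036,0],"roll":0},{"travel":[0.034,0.072,0],"roll":0},{"travel":[0.051,0.108,0],"roll":0},{"travel":[0.068,0.144,0],"roll":0},{"travel":[0.085,0.18,0],"roll":0}]'
python3 -m jog '[{"travel":[0.017,0.036,0],"roll":0},{"travel":[0.034,0.072,0],"roll":0},{"travel":[0.051,0.108,0],"roll":0},{"travel":[0.068,0.144,0],"roll":0},{"travel":[0.085,0.18,0],"roll":0}]'
```

```text
time_s: 0.98
tool_pos: [0.3999, -0.2688, 0.5047]
tcp_rot: [3.141, -0.0, -1.329]
wrist_force: [1.2, -0.0, -0.9]
gripper_width: 0.0
time_s: 1.4
tool_pos: [0.485, -0.0889, 0.5047]
tcp_rot: [3.142, -0.0, -1.329]
wrist_force: [0.5, -1.4, 0.2]
gripper_width: 0.0001
time_s: 1.82
tool_pos: [0.5702, 0.091, 0.5045]
tcp_rot: [3.141, -0.0, -1.329]
wrist_force: [0.6, -0.7, 0.3]
gripper_width: -0.0
```

Above the hatch, I'll take a wrist picture and then go down.

```bash
python3 -m jog '[{"travel":[0.01,0.017,0],"roll":0},{"travel":[0.018,0.032,0],"roll":0},{"travel":[0.018,0.032,-0.01],"roll":0},{"travel":[0.018,0.032,-0.02],"roll":0},{"travel":[0.018,0.032,-0.02],"roll":0}]'
python3 - <<'E'
from h import *;from plant import arm
d=snap(arm,"w1");print(arm.state()["tool_pos"])
E
```

```text
time_s: 2.23
tool_pos: [0.5872, 0.12, 0.4818]
tcp_rot: [3.137, -0.001, -1.33]
wrist_force: [-0.5, 0.3, -0.7]
gripper_width: 0.0002
[0.5873116  0.11966813 0.48295798]
```

View pics/w1.png

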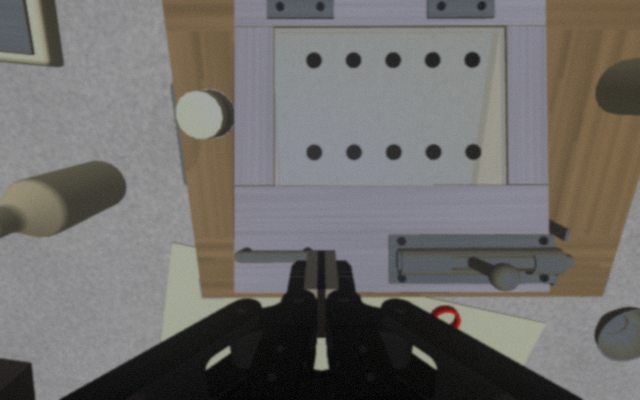

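Run:
```python
from h import *
d=load("w1");T=np.linalg.inv(d["extrinsics"]);K=d["camera_matrix"]
def hatch(p,th,yo=30):
    x,y,z=p;return np.array([115+x*np.cos(th)+z*np.sin(th),yo+y,160.5-x*np.sin(th)+z*np.cos(th)])/1000
def pr(w):
    c=T[:3,:3]@w+T[:3,3];return np.round([K[0,0]*c[0]/-c[2]+K[0,2],K[1,1]*-c[1]/-c[2]+K[1,2]],0)
for n,p in dict(press=(-170,55,10),bow=(-170,95,40),FL=(-230,117.5,10),FR=(-230,-117.5,10),notch=(-205,-55,22),knob0=(-205,-10,64),knob11=(-205,-21,64)).items(): print(n,pr(toworld(hatch(p,.354))))
Q=tocrate(cloud(d))*1000
for u,v in((507,272),(507,277),(265,255),(360,245),(322,230)):print(u,v,np.round(Q[v,u],1))
```

```text
press [317. 209.]
bow [254. 208.]
FL [231. 292.]
FR [556. 292.]
notch [477. 260.]
knob0 [433. 270.]
knob11 [453. 270.]
507 272 [-55.4 -20.  293.7]
507 277 [-57.8 -19.8 294.9]
265 255 [-64.4 120.  255.6]
360 245 [-67.5  53.4 233.1]
322 230 [-57.2  81.6 229.1]
```

Run:
```python
from h import *
d=load("w1");im=d["image"][215:315,370:600];cv2.imwrite("pics/w1c.png",cv2.resize(im,None,fx=3.4,fy=3.4,interpolation=2))
Q=tocrate(cloud(d))*1000
for v in(250,258,262,266,272,277):
  print(v,[(u,*np.round(Q[v,u]).astype(int).tolist()) for u in range(395,600,12)])
```

```text
250 [(395, -70, 28, 237), (407, -64, 23, 248), (419, -64, 15, 249), (431, -64, 6, 249), (443, -64, -2, 248), (455, -63, -10, 250), (467, -64, -19, 249), (479, -64, -27, 248), (491, -64, -35, 249), (503, -64, -44, 249), (515, -64, -52, 249), (527, -64, -60, 249), (539, -63, -68, 250), (551, -63, -76, 250), (563, -108, -160, 159), (575, -107, -170, 161), (587, -108, -184, 159), (599, -107, -195, 160)]
258 [(395, -75, 28, 239), (407, -67, 24, 255), (419, -67, 16, 255), (431, -67, 8, 255), (443, -67, 0, 255), (455, -69, -10, 251), (467, -69, -19, 251), (479, -69, -27, 251), (491, -69, -35, 251), (503, -69, -43, 251), (515, -70, -52, 250), (527, -69, -60, 250), (539, -67, -66, 254), (551, -67, -73, 255), (563, -67, -82, 254), (575, -116, -173, 160), (587, -116, -185, 160), (599, -116, -198, 159)]
262 [(395, -78, 28, 240), (407, -69, 25, 257), (419, -69, 16, 256), (431, -70, 8, 255), (443, -69, 0, 256), (455, -71, -10, 252), (467, -72, -19, 251), (479, -65, -20, 265), (491, -72, -35, 252), (503, -71, -43, 253), (515, -72, -52, 252), (527, -71, -60, 252), (539, -69, -64, 257), (551, -69, -7
[... 605 characters left out ...]
 255), (455, -77, -9, 256), (467, -77, -17, 256), (479, -77, -25, 257), (491, -59, -15, 287), (503, -57, -19, 292), (515, -57, -26, 292), (527, -81, -63, 249), (539, -77, -67, 256), (551, -77, -75, 255), (563, -78, -84, 255), (575, -132, -177, 160), (587, -132, -189, 160), (599, -132, -202, 160)]
277 [(395, -89, 28, 243), (407, -89, 19, 242), (419, -89, 10, 242), (431, -89, 1, 242), (443, -89, -7, 242), (455, -89, -16, 242), (467, -89, -25, 243), (479, -89, -34, 242), (491, -61, -15, 289), (503, -59, -19, 293), (515, -58, -24, 295), (527, -88, -68, 243), (539, -88, -77, 243), (551, -88, -86, 243), (563, -138, -166, 160), (575, -138, -179, 160), (587, -138, -191, 159), (599, -138, -204, 160)]
```

View pics/w1c.png

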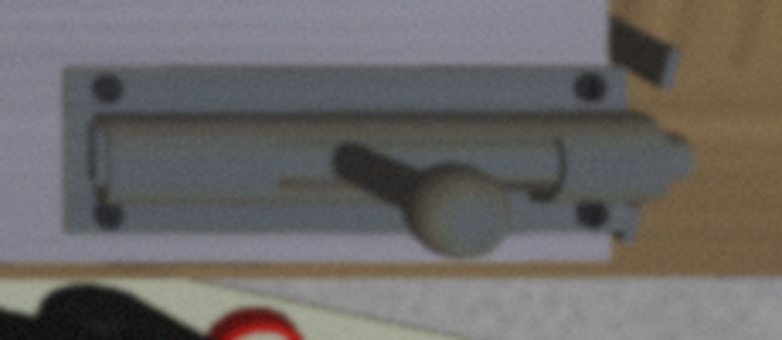

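The panel spans hatch y −85 to +150, so the hatch's origin is at about crate y = 0, not at the panel's centre. That puts the press spot at crate y ≈ 54 mm, 31 mm to the right of where I am. The knob is at about y −19 and the stem base is near pixel (475,262).

```bash
python3 -m jog '[{"travel":[0.008,-0.027,0],"roll":0},{"travel":[0.008,-0.027,-0.025],"roll":0},{"travel":[0.008,-0.027,-0.05],"roll":0},{"travel":[0.008,-0.027,-0.065],"roll":0},{"travel":[0.008,-0.027,-0.072],"roll":0}]'
python3 -m jog '[{"travel":[-0.001,0,-0.005],"roll":0},{"travel":[-0.003,-0.001,-0.01],"roll":0},{"travel":[-0.004,-0.001,-0.015],"roll":0},{"travel":[-0.005,-0.001,-0.02],"roll":0},{"travel":[-0.006,-0.001,-0.024],"roll":0}]'
```

```text
time_s: 2.7
tool_pos: [0.5951, 0.0922, 0.4108]
tcp_rot: [3.138, -0.001, -1.332]
wrist_force: [0.1, -0.0, -0.5]
gripper_width: -0.0002
time_s: 3.12
tool_pos: [0.5897, 0.0932, 0.389]
tcp_rot: [-3.14, -0.0, -1.329]
wrist_force: [-0.9, -1.3, 0.9]
gripper_width: 0.0003
```

```bash
python3 -m jog '[{"travel":[-0.001,0,-0.004],"roll":0},{"travel":[-0.002,-0.001,-0.008],"roll":0},{"travel":[-0.003,-0.001,-0.012],"roll":0},{"travel":[-0.004,-0.001,-0.016],"roll":0},{"travel":[-0.005,-0.001,-0.02],"roll":0}]'
python3 -m jog '[{"travel":[0,0,-0.003],"roll":0},{"travel":[-0.001,0,-0.006],"roll":0},{"travel":[-0.001,-0.001,-0.008],"roll":0},{"travel":[-0.001,-0.001,-0.01],"roll":0},{"travel":[-0.001,-0.001,-0.01],"roll":0}]'
```

```text
time_s: 3.53
tool_pos: [0.5848, 0.0921, 0.3683]
tcp_rot: [-3.141, -0.0, -1.329]
wrist_force: [1.1, -1.0, 0.7]
gripper_width: -0.0001
time_s: 3.95
tool_pos: [0.5835, 0.0915, 0.3589]
tcp_rot: [3.141, 0.0, -1.329]
wrist_force: [-1.6, -0.3, 4.6]
gripper_width: 0.0003
```

```bash
python3 -m jog '[{"travel":[0,0,-0.003],"roll":0},{"travel":[0,0,-0.004],"roll":0},{"travel":[0,0,-0.005],"roll":0},{"travel":[0,0,-0.005],"roll":0},{"travel":[0,0,-0.005],"roll":0}]'
python3 - <<'E'
from plant import arm
import numpy as np
s=arm.state();print(s["time_s"],s["tool_pos"],s["wrist_force"])
E
```

```text
time_s: 4.37
tool_pos: [0.5831, 0.0915, 0.3549]
tcp_rot: [3.141, -0.0, -1.329]
wrist_force: [-4.4, -1.0, 11.9]
gripper_width: 0.0002
4.3667 [0.58310919 0.09149314 0.35487874] [-4.42140638 -0.98971648 11.8623911 ]
```

```bash
python3 -m jog '[{"travel":[0,0,0.01],"roll":0},{"travel":[0,0,0.04],"roll":0},{"travel":[0,0,0.08],"roll":0},{"travel":[0,0,0.115],"roll":0},{"travel":[0,0,0.12],"roll":0}]' 0 40
python3 - <<'E'
from h import *;from plant import arm
def hatch(p,th,yo=-1):
    x,y,z=p;return np.array([115+x*np.cos(th)+z*np.sin(th),yo+y,160.5-x*np.sin(th)+z*np.cos(th)])/1000
d=snap(arm,"w2");s=arm.state();print(s["tool_pos"],s["wrist_force"]);snap(arm,"t2","top");snap(arm,"s2","scene")
Q=tocrate(cloud(d))*1000
k=(Q[...,2]>225)&(Q[...,2]<300)&(Q[...,1]<10)&(Q[...,1]>-50)&(Q[...,0]<-50)&(Q[...,0]>-130)
print("knob pts",k.sum(),Q[k].min(0),Q[k].max(0),Q[k].mean(0))
v,u=np.where(k);print(u.min(),u.max(),v.min(),v.max())
print("expect",hatch((-205,-19,64),.085),toworld(hatch((-205,-19,64),.085)))
A=Q[(abs(Q[...,1]-60)<20)&(abs(Q[...,0]+60)<25)];c=np.polyfit(A[:,0],A[:,2],1);print(c,len(A))
E
```

```text
time_s: 4.78
tool_pos: [0.5842, 0.0921, 0.4805]
tcp_rot: [-3.132, -0.0, -1.329]
wrist_force: [0.6, 1.8, 0.0]
gripper_width: 0.0427
[0.58412815 0.09193422 0.4786638 ] [0.11828585 1.14937344 0.59333241]
knob pts 456 [-92.84041469 -29.3892879  225.04534814] [-78.33068812 -13.93963945 251.27899815] [-84.27672446 -20.55984334 245.10087121]
418 441 254 279
expect [-0.08382643 -0.02        0.24167296] [0.57129527 0.01071572 0.24167296]
[  5.10640964 558.08361469] 8736
```

View pics/w2.png

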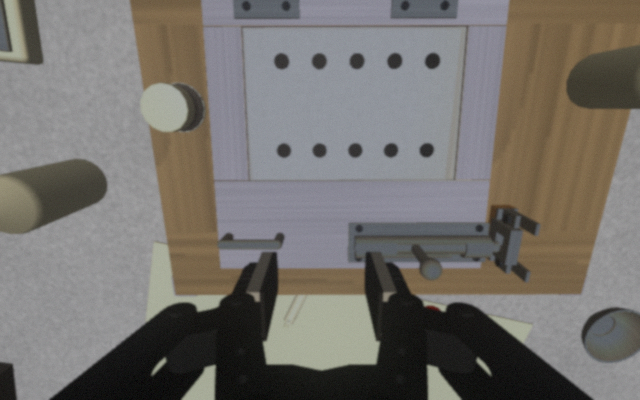

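The wrist picture shows the knob at (430,268) and the keeper at (510,240), with the hatch resting nearly shut. The ball centre measures about crate (-85.5, -21, 243), against an expected z of 242. I'll move over it and look once more at the alignment.

```bash
python3 -m jog '[{"travel":[-0.006,-0.035,0],"roll":0},{"travel":[-0.012,-0.07,0],"roll":0},{"travel":[-0.014,-0.0825,0],"roll":0},{"travel":[-0.014,-0.0825,-0.01],"roll":0},{"travel":[-0.014,-0.0825,-0.015],"roll":0}]'
python3 - <<'E'
from h import *;from plant import arm
d=snap(arm,"w3");s=arm.state();print(s["tool_pos"],s["tcp_rot"])
Q=tocrate(cloud(d))*1000
k=(Q[...,2]>232)&(Q[...,2]<260)&(Q[...,1]<10)&(Q[...,1]>-50)&(Q[...,0]<-60)&(Q[...,0]>-120)
v,u=np.where(k);print(u.min(),u.max(),v.min(),v.max())
print("knob pts",k.sum(),Q[k].min(0),Q[k].max(0),Q[k].mean(0))
print("tool crate",tocrate(np.array(s["tool_pos"]))*1000)
E
```

```text
time_s: 5.35
tool_pos: [0.5694, 0.0078, 0.4564]
tcp_rot: [3.139, 0.001, -1.331]
wrist_force: [-0.5, 0.1, -0.6]
gripper_width: 0.0427
[0.56927179 0.00901265 0.45564979] [ 3.13752268e+00  1.75127514e-03 -1.32893663e+00]
309 334 221 245
knob pts 520 [-92.83430668 -29.93150296 239.27002686] [-78.36004142 -14.64078552 251.60700998] [-84.51900301 -22.31204495 247.60848247]
tool crate [-86.19568718 -21.17537772 455.64979052]
```

View pics/w3.png

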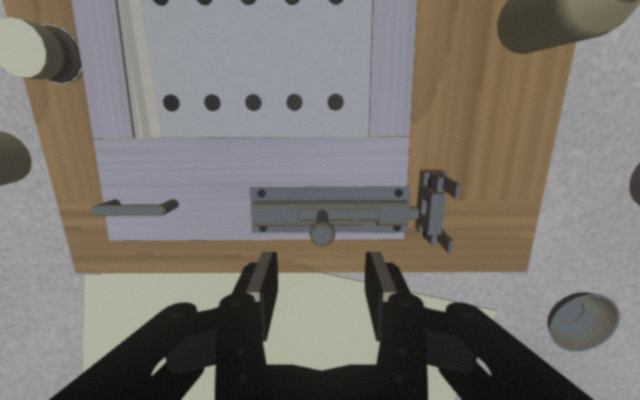

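```bash
python3 -m jog '[{"travel":[0,-0.001,-0.015],"roll":0},{"travel":[0,-0.001,-0.03],"roll":0},{"travel":[0,-0.001,-0.045],"roll":0},{"travel":[0,-0.001,-0.055],"roll":0},{"travel":[0,-0.001,-0.057],"roll":0}]'
python3 -m jog '[{"travel":[0,0,0],"roll":0},{"travel":[0,0,0],"roll":0},{"travel":[0,0,0],"roll":0},{"travel":[0,0,0],"roll":0},{"travel":[0,0,0],"roll":0}]' 0.4 30
python3 -m jog '[{"travel":[0,0,0],"roll":0},{"travel":[0,0,0],"roll":0},{"travel":[0,0,0],"roll":0},{"travel":[0,0,0],"roll":0},{"travel":[0,0,0],"roll":0}]' 1 40
```

```text
time_s: 5.82
tool_pos: [0.5692, 0.009, 0.3992]
tcp_rot: [3.138, 0.002, -1.327]
wrist_force: [0.0, -0.5, 0.4]
gripper_width: 0.0426
time_s: 6.23
tool_pos: [0.5698, 0.0078, 0.4023]
tcp_rot: [-3.141, -0.0, -1.329]
wrist_force: [0.7, 0.1, 0.1]
gripper_width: 0.0261
time_s: 6.65
tool_pos: [0.5698, 0.0075, 0.4022]
tcp_rot: [-3.141, -0.001, -1.329]
wrist_force: [-0.5, -1.7, 5.8]
gripper_width: 0.0129
```

Run:
```python
from h import *;from plant import arm
d=snap(arm,"w4");s=arm.state();print(s["tool_pos"],s["wrist_force"],s["gripper_width"])
im=d["image"][180:340,200:440];cv2.imwrite("pics/w4c.png",cv2.resize(im,None,fx=3.2,fy=3.2,interpolation=2))
d=snap(arm,"s4","scene");im=d["image"][130:250,260:380];cv2.imwrite("pics/s4c.png",cv2.resize(im,None,fx=5,fy=5,interpolation=2))
```

```text
[0.56984376 0.00751508 0.40212272] [ 0.02873584 -2.33453779  6.65404441] 0.013104457117068617
```

View pics/w4c.png

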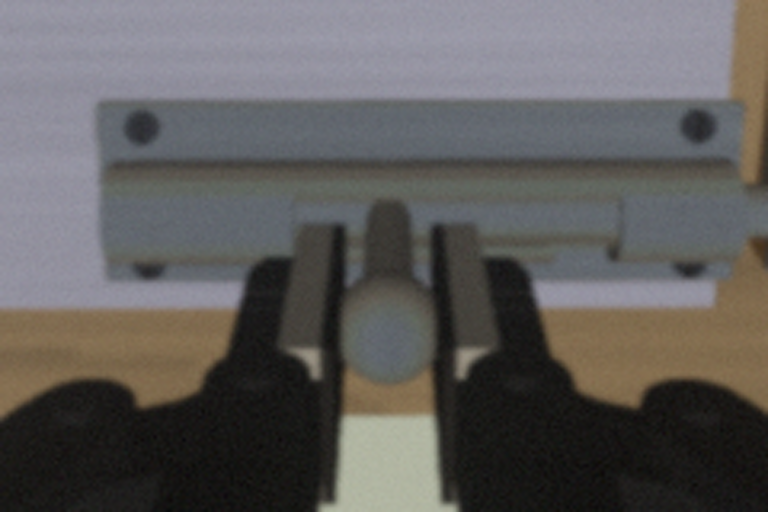

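View pics/s4c.png

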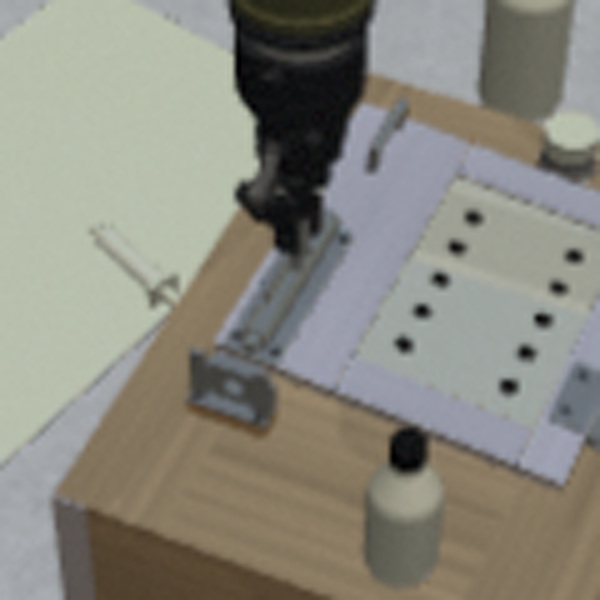

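Run:
```python
from h import *
d=load("w4");P=cloud(d,d["mount"])*1000;Q=tocrate(cloud(d))*1000
for u,v in((321,268),(321,275),(321,282),(321,290),(321,297),(310,282),(333,282),(321,250),(300,255),(302,285),(345,255),(349,285),(330,258),(336,258)):print(u,v,np.round(P[v,u],1),np.round(Q[v,u],1))
# sphere fit
from scipy.optimize import least_squares
m=np.zeros(P.shape[:2],bool);cv2m=np.zeros(P.shape[:2],np.uint8);cv2.circle(cv2m,(321,283),11,1,-1);A=P[cv2m>0];A=A[A[:,2]>0]
r=least_squares(lambda c:np.linalg.norm(A-c,axis=1)-8,A.mean(0)+[0,5,5],loss="soft_l1");print(r.x,r.cost)
```

```text
321 268 [ -0.2  -6.8 158.3] [-79.1 -22.6 243.8]
321 275 [ -0.2  -5.4 154.8] [-80.5 -22.6 247.4]
321 282 [ -0.2  -3.2 152.5] [-82.6 -22.6 249.6]
321 290 [-3.000e-01  1.000e-01  1.516e+02] [-86.  -22.6 250.6]
321 297 [ -0.3   4.7 153.3] [-90.6 -22.6 248.9]
310 282 [ -5.1  -2.1 154.4] [-83.8 -17.8 247.7]
333 282 [  5.   -1.8 154.9] [-84.1 -27.8 247.2]
321 250 [ -0.2  -2.5 185.6] [-83.4 -22.6 216.6]
300 255 [ -9.8 -10.6 163.5] [-75.3 -13.  238.6]
302 285 [ -7.5 -10.4 138.5] [-75.5 -15.3 263.6]
345 255 [ 10.8 -10.3 164.1] [-75.6 -33.6 238.1]
349 285 [ 10.4 -10.7 138. ] [-75.1 -33.2 264.2]
330 258 [  4.8   6.8 194.5] [-92.7 -27.7 207.6]
336 258 [  6.5 -10.3 161. ] [-75.5 -29.3 241.2]
[ -0.32904494   0.75665412 159.71935538] 186.7752468341752
```

The grip is good: the ball centre lies at tool (−0.3, 0.8, 159.7) mm, well inside the pads. Next I bear down a little.

```bash
python3 -m jog '[{"travel":[-0.0005,0,-0.0015],"roll":0},{"travel":[-0.001,0,-0.003],"roll":0},{"travel":[-0.0015,0,-0.0045],"roll":0},{"travel":[-0.0015,0,-0.006],"roll":0},{"travel":[-0.002,0,-0.006],"roll":0}]' - 60
python3 -m jog '[{"travel":[0,0,0],"roll":0},{"travel":[0.0005,-0.002,-0.0005],"roll":0},{"travel":[0.001,-0.004,-0.001],"roll":0},{"travel":[0.0015,-0.006,-0.0015],"roll":0},{"travel":[0.0015,-0.006,-0.0015],"roll":0}]'
```

```text
time_s: 7.17
tool_pos: [0.5684, 0.0074, 0.397]
tcp_rot: [-3.138, -0.001, -1.33]
wrist_force: [1.9, -2.2, 7.2]
gripper_width: 0.0122
time_s: 7.58
tool_pos: [0.5694, 0.0039, 0.3957]
tcp_rot: [-3.138, 0.003, -1.327]
wrist_force: [-1.7, 4.9, 11.2]
gripper_width: 0.0122
```

```bash
python3 -m jog '[{"travel":[0.0003,-0.001,0],"roll":0},{"travel":[0.0005,-0.002,0],"roll":0},{"travel":[0.0005,-0.002,0],"roll":0},{"travel":[0.0005,-0.002,0],"roll":0},{"travel":[0.0005,-0.002,0],"roll":0}]'
python3 -m jog '[{"travel":[0.0003,-0.001,0],"roll":0},{"travel":[0.0005,-0.002,0],"roll":0},{"travel":[0.0005,-0.002,0],"roll":0},{"travel":[0.0005,-0.002,0],"roll":0},{"travel":[0.0005,-0.002,0],"roll":0}]'
```

```text
time_s: 8.0
tool_pos: [0.5698, 0.0022, 0.3957]
tcp_rot: [-3.138, 0.003, -1.327]
wrist_force: [-3.0, 4.5, 11.1]
gripper_width: 0.0121
time_s: 8.42
tool_pos: [0.5703, 0.0002, 0.3957]
tcp_rot: [-3.138, 0.003, -1.327]
wrist_force: [-1.7, 5.4, 11.2]
gripper_width: 0.012
```

```bash
python3 -m jog '[{"travel":[0.0003,-0.001,0],"roll":0},{"travel":[0.0005,-0.002,0],"roll":0},{"travel":[0.0005,-0.002,0],"roll":0},{"travel":[0.0005,-0.002,0],"roll":0},{"travel":[0.0005,-0.002,0],"roll":0}]'
python3 -m jog '[{"travel":[0.0003,-0.001,0],"roll":0},{"travel":[0.0005,-0.002,0],"roll":0},{"travel":[0.0005,-0.002,0],"roll":0},{"travel":[0.0005,-0.002,0],"roll":0},{"travel":[0.0005,-0.002,0],"roll":0}]'
```

```text
time_s: 8.83
tool_pos: [0.5708, -0.0018, 0.3957]
tcp_rot: [-3.138, 0.003, -1.327]
wrist_force: [-0.9, 4.6, 11.4]
gripper_width: 0.0122
time_s: 9.25
tool_pos: [0.5713, -0.0036, 0.3957]
tcp_rot: [-3.139, 0.003, -1.327]
wrist_force: [-2.0, 5.9, 10.4]
gripper_width: 0.0122
```

```bash
python3 -m jog '[{"travel":[0.0003,-0.001,0],"roll":0},{"travel":[0.0005,-0.002,0],"roll":0},{"travel":[0.0005,-0.002,0],"roll":0},{"travel":[0.0005,-0.002,0],"roll":0},{"travel":[0.0005,-0.002,0],"roll":0}]'
python3 - <<'E'
from h import *;from plant import arm
d=snap(arm,"w5");s=arm.state();print(s["tool_pos"],s["wrist_force"],s["gripper_width"])
im=d["image"][180:340,200:440];cv2.imwrite("pics/w5c.png",cv2.resize(im,None,fx=3.2,fy=3.2,interpolation=2))
E
```

```text
time_s: 9.67
tool_pos: [0.5715, -0.0041, 0.3957]
tcp_rot: [-3.139, 0.005, -1.325]
wrist_force: [-3.5, 9.7, 11.4]
gripper_width: 0.0125
[ 0.57150777 -0.00414282  0.39565925] [-3.69571913  9.57123314 11.82387125] 0.012323622246939114
```

View pics/w5c.png

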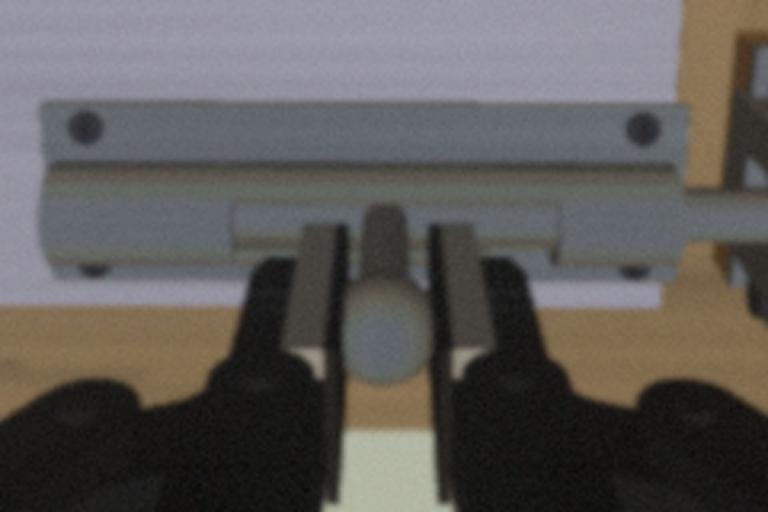

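The pull rose from 5 to 9.7 N and the advance stalled at y = −0.0041, so the nose is against the keeper's face. I'll bear down in small steps while keeping a light push on it.

```bash
for i in 1; do python3 -m jog '[{"travel":[0,0,-0.0005],"roll":0},{"travel":[0,0,-0.001],"roll":0},{"travel":[-0.0002,0,-0.001],"roll":0},{"travel":[-0.0003,0,-0.001],"roll":0},{"travel":[-0.0003,0,-0.001],"roll":0}]'
python3 -m jog '[{"travel":[0,0,-0.0005],"roll":0},{"travel":[0,0,-0.001],"roll":0},{"travel":[-0.0002,0,-0.001],"roll":0},{"travel":[-0.0003,0,-0.001],"roll":0},{"travel":[-0.0003,0,-0.001],"roll":0}]'
done
```

```text
time_s: 10.13
tool_pos: [0.5717, -0.004, 0.3953]
tcp_rot: [-3.136, 0.005, -1.325]
wrist_force: [-2.2, 10.1, 14.3]
gripper_width: 0.0121
time_s: 10.55
tool_pos: [0.5715, -0.004, 0.3946]
tcp_rot: [-3.136, 0.005, -1.325]
wrist_force: [-2.1, 9.6, 15.5]
gripper_width: 0.0119
```

```bash
python3 -m jog '[{"travel":[0,0,-0.0005],"roll":0},{"travel":[0,0,-0.001],"roll":0},{"travel":[-0.0002,0,-0.001],"roll":0},{"travel":[-0.0003,0,-0.001],"roll":0},{"travel":[-0.0003,0,-0.001],"roll":0}]'
python3 -m jog '[{"travel":[0,0,-0.0005],"roll":0},{"travel":[0,0,-0.001],"roll":0},{"travel":[-0.0002,0,-0.001],"roll":0},{"travel":[-0.0003,0,-0.001],"roll":0},{"travel":[-0.0003,0,-0.001],"roll":0}]'
```

```text
time_s: 10.97
tool_pos: [0.5713, -0.0041, 0.3937]
tcp_rot: [-3.136, 0.004, -1.325]
wrist_force: [-1.5, 9.0, 16.0]
gripper_width: 0.0123
time_s: 11.38
tool_pos: [0.571, -0.0041, 0.3928]
tcp_rot: [-3.135, 0.004, -1.325]
wrist_force: [-2.0, 9.8, 16.4]
gripper_width: 0.012
```

```bash
python3 -m jog '[{"travel":[0,0,-0.0005],"roll":0},{"travel":[0,0,-0.001],"roll":0},{"travel":[-0.0002,0,-0.001],"roll":0},{"travel":[-0.0003,0,-0.001],"roll":0},{"travel":[-0.0003,0,-0.001],"roll":0}]'
python3 -m jog '[{"travel":[0,0,-0.0005],"roll":0},{"travel":[0,0,-0.001],"roll":0},{"travel":[-0.0002,0,-0.001],"roll":0},{"travel":[-0.0003,0,-0.001],"roll":0},{"travel":[-0.0003,0,-0.001],"roll":0}]'
```

```text
time_s: 11.8
tool_pos: [0.5708, -0.0041, 0.3919]
tcp_rot: [-3.135, 0.004, -1.325]
wrist_force: [-1.6, 9.4, 17.5]
gripper_width: 0.0121
time_s: 12.22
tool_pos: [0.5705, -0.0042, 0.3909]
tcp_rot: [-3.135, 0.004, -1.325]
wrist_force: [-2.9, 8.5, 16.9]
gripper_width: 0.0122
```

```bash
python3 -m jog '[{"travel":[0,0,-0.0005],"roll":0},{"travel":[0,0,-0.001],"roll":0},{"travel":[-0.0002,0,-0.001],"roll":0},{"travel":[-0.0003,0,-0.001],"roll":0},{"travel":[-0.0003,0,-0.001],"roll":0}]'
python3 -m jog '[{"travel":[0,0,-0.0005],"roll":0},{"travel":[0,0,-0.001],"roll":0},{"travel":[-0.0002,0,-0.001],"roll":0},{"travel":[-0.0003,0,-0.001],"roll":0},{"travel":[-0.0003,0,-0.001],"roll":0}]'
```

```text
time_s: 12.63
tool_pos: [0.5703, -0.0042, 0.39]
tcp_rot: [-3.135, 0.004, -1.325]
wrist_force: [-1.2, 8.3, 17.5]
gripper_width: 0.0127
time_s: 13.05
tool_pos: [0.57, -0.0044, 0.3891]
tcp_rot: [-3.135, 0.004, -1.326]
wrist_force: [-1.7, 7.7, 18.3]
gripper_width: 0.0121
```

```bash
python3 -m jog '[{"travel":[0,-0.0005,-0.0005],"roll":0},{"travel":[0,-0.0005,-0.001],"roll":0},{"travel":[-0.0002,-0.001,-0.001],"roll":0},{"travel":[-0.0002,-0.001,-0.001],"roll":0},{"travel":[-0.0002,-0.001,-0.001],"roll":0}]'
python3 -m jog '[{"travel":[0,0,-0.0005],"roll":0},{"travel":[0,0,-0.001],"roll":0},{"travel":[-0.0002,0,-0.001],"roll":0},{"travel":[-0.0003,0,-0.001],"roll":0},{"travel":[-0.0003,0,-0.001],"roll":0}]'
```

```text
time_s: 13.47
tool_pos: [0.57, -0.0061, 0.3879]
tcp_rot: [-3.135, 0.003, -1.326]
wrist_force: [-0.6, 5.7, 16.7]
gripper_width: 0.0125
time_s: 13.88
tool_pos: [0.5698, -0.0063, 0.387]
tcp_rot: [-3.134, 0.002, -1.327]
wrist_force: [-1.1, 5.8, 17.4]
gripper_width: 0.0123
```

At z 0.388 it advanced 1.7 mm and the pull dropped to sliding friction, so it has probably entered. I'll advance carefully.

```bash
python3 -m jog '[{"travel":[0.0003,-0.001,0],"roll":0},{"travel":[0.0005,-0.002,0],"roll":0},{"travel":[0.0005,-0.002,0],"roll":0},{"travel":[0.0005,-0.002,0],"roll":0},{"travel":[0.0005,-0.002,0],"roll":0}]'
```

```text
time_s: 14.3
tool_pos: [0.5703, -0.0085, 0.3871]
tcp_rot: [-3.134, 0.002, -1.327]
wrist_force: [-2.2, 6.3, 17.1]
gripper_width: 0.012
```

```bash
python3 -m jog '[{"travel":[0.0003,-0.001,0],"roll":0},{"travel":[0.0005,-0.002,0],"roll":0},{"travel":[0.0007,-0.003,0],"roll":0},{"travel":[0.001,-0.004,0],"roll":0},{"travel":[0.001,-0.004,0],"roll":0}]'
python3 -m jog '[{"travel":[0.0003,-0.001,0],"roll":0},{"travel":[0.0005,-0.002,0],"roll":0},{"travel":[0.0007,-0.003,0],"roll":0},{"travel":[0.001,-0.004,0],"roll":0},{"travel":[0.001,-0.004,0],"roll":0}]'
```

```text
time_s: 14.72
tool_pos: [0.5713, -0.0125, 0.387]
tcp_rot: [-3.135, 0.002, -1.327]
wrist_force: [-0.8, 5.4, 16.9]
gripper_width: 0.0122
time_s: 15.13
tool_pos: [0.5724, -0.0165, 0.387]
tcp_rot: [-3.135, 0.002, -1.327]
wrist_force: [-0.6, 6.1, 16.7]
gripper_width: 0.0116
```

```bash
python3 -m jog '[{"travel":[0.0003,-0.001,0],"roll":0},{"travel":[0.0005,-0.002,0],"roll":0},{"travel":[0.0007,-0.003,0],"roll":0},{"travel":[0.001,-0.004,0],"roll":0},{"travel":[0.001,-0.004,0],"roll":0}]'
python3 -m jog '[{"travel":[0.0003,-0.001,0],"roll":0},{"travel":[0.0005,-0.002,0],"roll":0},{"travel":[0.0007,-0.003,0],"roll":0},{"travel":[0.001,-0.004,0],"roll":0},{"travel":[0.001,-0.004,0],"roll":0}]'
```

```text
time_s: 15.55
tool_pos: [0.5733, -0.0205, 0.387]
tcp_rot: [-3.135, 0.002, -1.327]
wrist_force: [-0.5, 5.3, 17.3]
gripper_width: 0.012
time_s: 15.97
tool_pos: [0.5743, -0.0245, 0.3871]
tcp_rot: [-3.135, 0.002, -1.327]
wrist_force: [-0.4, 5.3, 16.6]
gripper_width: 0.0121
```

```bash
python3 -m jog '[{"travel":[0.0003,-0.001,0],"roll":0},{"travel":[0.0005,-0.002,0],"roll":0},{"travel":[0.0006,-0.0025,0],"roll":0},{"travel":[0.0006,-0.0025,0],"roll":0},{"travel":[0.0006,-0.0025,0],"roll":0}]'
python3 -m jog '[{"travel":[0.0003,-0.001,0],"roll":0},{"travel":[0.0005,-0.002,0],"roll":0},{"travel":[0.0005,-0.002,0],"roll":0},{"travel":[0.0005,-0.002,0],"roll":0},{"travel":[0.0005,-0.002,0],"roll":0}]'
```

```text
time_s: 16.38
tool_pos: [0.575, -0.027, 0.387]
tcp_rot: [-3.134, 0.002, -1.327]
wrist_force: [-0.9, 6.0, 17.5]
gripper_width: 0.0123
time_s: 16.8
tool_pos: [0.5755, -0.029, 0.387]
tcp_rot: [-3.135, 0.002, -1.327]
wrist_force: [-0.8, 5.6, 17.7]
gripper_width: 0.012
```

```bash
python3 -m jog '[{"travel":[0.0002,-0.0005,0],"roll":0},{"travel":[0.0002,-0.001,0],"roll":0},{"travel":[0.0002,-0.001,0],"roll":0},{"travel":[0.0002,-0.001,0],"roll":0},{"travel":[0.0002,-0.001,0],"roll":0}]'
python3 -m jog '[{"travel":[0.0002,-0.0005,0],"roll":0},{"travel":[0.0002,-0.001,0],"roll":0},{"travel":[0.0002,-0.001,0],"roll":0},{"travel":[0.0002,-0.001,0],"roll":0},{"travel":[0.0002,-0.001,0],"roll":0}]'
```

```text
time_s: 17.22
tool_pos: [0.5756, -0.0297, 0.387]
tcp_rot: [-3.134, 0.002, -1.326]
wrist_force: [-0.3, 5.9, 17.5]
gripper_width: 0.012
time_s: 17.63
tool_pos: [0.5757, -0.03, 0.387]
tcp_rot: [-3.135, 0.003, -1.326]
wrist_force: [-2.2, 8.0, 17.2]
gripper_width: 0.0122
```

The bolt stalls at y = −0.030, 26.6 mm past the first contact (26.5 expected), so this is the slot end. Now I back off about 1 mm.

```bash
python3 -m jog '[{"travel":[-0.0002,0.001,0],"roll":0},{"travel":[-0.0005,0.002,0],"roll":0},{"travel":[-0.0007,0.003,0],"roll":0},{"travel":[-0.0007,0.003,0],"roll":0},{"travel":[-0.0007,0.003,0],"roll":0}]'
python3 -m jog '[{"travel":[-0.0002,0.001,0],"roll":0},{"travel":[-0.0004,0.0015,0],"roll":0},{"travel":[-0.0004,0.0015,0],"roll":0},{"travel":[-0.0004,0.0015,0],"roll":0},{"travel":[-0.0004,0.0015,0],"roll":0}]'
```

```text
time_s: 18.05
tool_pos: [0.5754, -0.0292, 0.3871]
tcp_rot: [-3.134, -0.0, -1.328]
wrist_force: [0.2, 2.3, 17.0]
gripper_width: 0.0123
time_s: 18.47
tool_pos: [0.5753, -0.0288, 0.3871]
tcp_rot: [-3.134, -0.002, -1.329]
wrist_force: [1.7, -0.6, 16.2]
gripper_width: 0.012
```

```bash
python3 -m jog '[{"travel":[-0.0002,0.001,0],"roll":0},{"travel":[-0.0004,0.0015,0],"roll":0},{"travel":[-0.0005,0.002,0],"roll":0},{"travel":[-0.0005,0.002,0],"roll":0},{"travel":[-0.0005,0.002,0],"roll":0}]'
python3 -m jog '[{"travel":[-0.0001,0.0005,0],"roll":0},{"travel":[-0.0002,0.001,0],"roll":0},{"travel":[-0.0002,0.001,0],"roll":0},{"travel":[-0.0002,0.001,0],"roll":0},{"travel":[-0.0002,0.001,0],"roll":0}]'
python3 - <<'E'
from h import *;from plant import arm
d=snap(arm,"w6");s=arm.state();print(s["tool_pos"],s["wrist_force"],s["gripper_width"])
im=d["image"][180:340,200:440];cv2.imwrite("pics/w6c.png",cv2.resize(im,None,fx=3.2,fy=3.2,interpolation=2))
E
```

```text
time_s: 18.88
tool_pos: [0.575, -0.0282, 0.3872]
tcp_rot: [-3.134, -0.004, -1.33]
wrist_force: [2.6, -5.4, 17.4]
gripper_width: 0.0122
time_s: 19.3
tool_pos: [0.5748, -0.0274, 0.3872]
tcp_rot: [-3.134, -0.004, -1.331]
wrist_force: [1.9, -5.6, 16.5]
gripper_width: 0.0118
[ 0.57483101 -0.02738762  0.38718539] [ 2.90039292 -4.74227543 16.83181564] 0.012059531134823259
```

View pics/w6c.png

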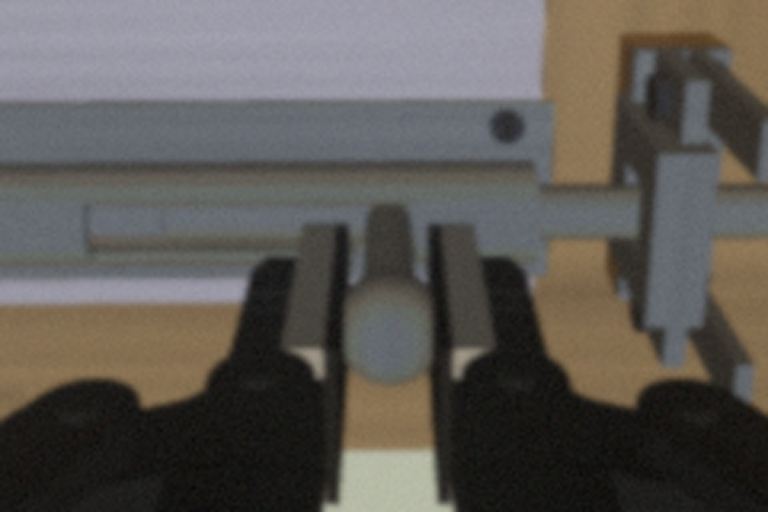

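The bolt passes through the hole plate at about (675,210) and the stem stands at the slot's right end. Next I ease the load and start turning the handle along its 42 mm arc.

```bash
python3 -m jog '[{"travel":[0.0003,-0.001,0.001],"roll":0},{"travel":[0.0005,-0.002,0.001],"roll":0},{"travel":[-0.0015,-0.0025,0.001],"roll":0},{"travel":[-0.0035,-0.003,0.001],"roll":0},{"travel":[-0.0035,-0.003,0.001],"roll":0}]'
python3 -m jog '[{"travel":[-0.002,-0.0005,-0.0003],"roll":0},{"travel":[-0.004,-0.001,-0.0007],"roll":0},{"travel":[-0.006,-0.0015,-0.0012],"roll":0},{"travel":[-0.008,-0.002,-0.0018],"roll":0},{"travel":[-0.008,-0.002,-0.0018],"roll":0}]'
```

```text
time_s: 19.77
tool_pos: [0.5711, -0.029, 0.3878]
tcp_rot: [-3.134, -0.002, -1.329]
wrist_force: [2.6, -1.5, 13.0]
gripper_width: 0.012
time_s: 20.18
tool_pos: [0.5634, -0.0308, 0.3862]
tcp_rot: [-3.132, -0.002, -1.329]
wrist_force: [3.6, -1.1, 14.2]
gripper_width: 0.0122
```

```bash
python3 -m jog '[{"travel":[-0.0016,-0.0004,-0.0002],"roll":0},{"travel":[-0.0032,-0.0008,-0.0008],"roll":0},{"travel":[-0.0048,-0.0012,-0.0014],"roll":0},{"travel":[-0.0064,-0.0016,-0.0021],"roll":0},{"travel":[-0.0064,-0.0016,-0.0021],"roll":0}]'
python3 -m jog '[{"travel":[-0.0013,-0.0003,-0.0006],"roll":0},{"travel":[-0.0026,-0.0006,-0.0013],"roll":0},{"travel":[-0.004,-0.001,-0.0021],"roll":0},{"travel":[-0.0053,-0.0013,-0.003],"roll":0},{"travel":[-0.0053,-0.0013,-0.003],"roll":0}]'
```

```text
time_s: 20.6
tool_pos: [0.5564, -0.0333, 0.3832]
tcp_rot: [-3.136, -0.003, -1.33]
wrist_force: [2.3, -2.0, 9.3]
gripper_width: 0.0092
time_s: 21.02
tool_pos: [0.5523, -0.0342, 0.3815]
tcp_rot: [-3.131, -0.003, -1.33]
wrist_force: [4.5, -0.9, 14.5]
gripper_width: 0.0094
```

Run:
```python
from h import *;from plant import arm
d=snap(arm,"w7");s=arm.state();print(s["tool_pos"],s["wrist_force"],s["gripper_width"])
im=d["image"][180:340,200:440];cv2.imwrite("pics/w7c.png",cv2.resize(im,None,fx=3.2,fy=3.2,interpolation=2))
P=cloud(d,d["mount"])*1000
for u,v in((321,262),(321,268),(321,275),(321,282),(321,290),(321,297),(321,305)):print(u,v,np.round(P[v,u],1))
```

```text
[ 0.55229162 -0.03416791  0.38146681] [ 5.38415874 -0.4721065  14.6425365 ] 0.009418552021020222
321 262 [ -0.2 -13.9 150.4]
321 268 [ -0.2 -11.9 149. ]
321 275 [ -0.2  -9.8 147.1]
321 282 [ -0.2  -6.3 147.5]
321 290 [ -0.3  44.6 221.3]
321 297 [ -0.3  50.3 221.5]
321 305 [ -0.4 165.9 377.3]
```

View pics/w7c.png

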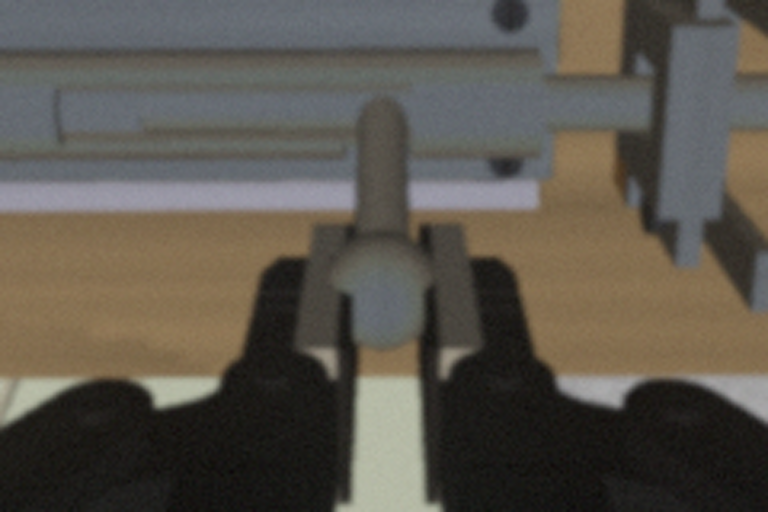

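Run:
```python
from h import *
from scipy.optimize import least_squares
for n,c,rr in(("w6",(321,283),11),("w7",(319,272),9)):
    d=load(n);Q=tocrate(cloud(d))*1000;P=cloud(d,d["mount"])*1000
    m=np.zeros(Q.shape[:2],np.uint8);cv2.circle(m,c,rr,1,-1)
    for nm,X in(("crate",Q),("tool",P)):
        A=X[m>0];A=A[np.linalg.norm(A-np.median(A,0),axis=1)<12]
        r=least_squares(lambda c:np.linalg.norm(A-c,axis=1)-8,A.mean(0)+([0,0,-6] if nm=="crate" else [0,3,5]),loss="soft_l1");print(n,nm,r.x,r.cost,len(A))
    # stem profile
    print([np.round(Q[v,319],0).tolist() for v in range(208,270,6)])
```

```text
w6 crate [-88.75006319 -58.05808437 227.62518936] 55.60173925552978 377
w6 tool [ -0.43984031   0.59255992 159.54870733] 55.60173925550709 377
[[-72.0, -57.0, 172.0], [-74.0, -57.0, 177.0], [-77.0, -57.0, 178.0], [-82.0, -57.0, 176.0], [-81.0, -57.0, 186.0], [-83.0, -57.0, 193.0], [-86.0, -57.0, 192.0], [-86.0, -57.0, 201.0], [-86.0, -57.0, 209.0], [-85.0, -57.0, 216.0], [-81.0, -57.0, 230.0]]
w7 crate [-103.83182986  -58.33483953  226.27339531] 34.210847270536796 252
w7 tool [ -1.21041755  -7.41178512 155.28845135] 34.21084727055683 252
[[-87.0, -58.0, 190.0], [-89.0, -58.0, 195.0], [-90.0, -58.0, 199.0], [-92.0, -58.0, 203.0], [-93.0, -58.0, 208.0], [-95.0, -58.0, 212.0], [-96.0, -58.0, 215.0], [-98.0, -58.0, 219.0], [-96.0, -58.0, 228.0], [-98.0, -58.0, 231.0], [-100.0, -58.0, 232.0]]
```

The pads have slipped 8 mm along the ball: the grip resists its rotation. The handle is already at about 0.36 rad, inside the notch. I'll let go and push the knob over with closed fingers from behind, which leaves it free to rotate.

```bash
python3 -m jog '[{"travel":[0,0,0.0005],"roll":0},{"travel":[0,0,0.001],"roll":0},{"travel":[0,0,0.001],"roll":0},{"travel":[0,0,0.001],"roll":0},{"travel":[0,0,0.001],"roll":0}]' 0.2 30
python3 -m jog '[{"travel":[0,0,0.01],"roll":0},{"travel":[0,0,0.03],"roll":0},{"travel":[0,0,0.045],"roll":0},{"travel":[0.02,0.005,0.045],"roll":0},{"travel":[0.035,0.0085,0.045],"roll":0}]'
python3 -m jog '[{"travel":[0,0,0],"roll":0},{"travel":[0,0,0],"roll":0},{"travel":[0,0,0],"roll":0},{"travel":[0,0,0],"roll":0},{"travel":[0,0,0],"roll":0}]' 1 40
python3 - <<'E'
from h import *;from plant import arm
d=snap(arm,"w8");s=arm.state();print(s["tool_pos"],tocrate(s["tool_pos"]),s["wrist_force"],s["gripper_width"])
im=d["image"][180:340,200:440];cv2.imwrite("pics/w8c.png",cv2.resize(im,None,fx=3.2,fy=3.2,interpolation=2))
E
```

```text
time_s: 21.48
tool_pos: [0.5496, -0.0341, 0.3787]
tcp_rot: [3.14, 0.001, -1.329]
wrist_force: [-0.3, -0.1, 0.4]
gripper_width: 0.0339
time_s: 21.9
tool_pos: [0.5854, -0.0256, 0.4264]
tcp_rot: [-3.139, -0.001, -1.33]
wrist_force: [-0.1, -0.1, -0.6]
gripper_width: 0.034
time_s: 22.32
tool_pos: [0.5842, -0.0259, 0.4244]
tcp_rot: [3.141, -0.0, -1.329]
wrist_force: [-0.3, -0.4, 1.1]
gripper_width: 0.0001
[ 0.58432064 -0.02586894  0.4243933 ] [-0.07983629 -0.0586287   0.4243933 ] [-0.05360702  0.32936308 -0.29899844] -0.00028907872973571826
```

View pics/w8c.png

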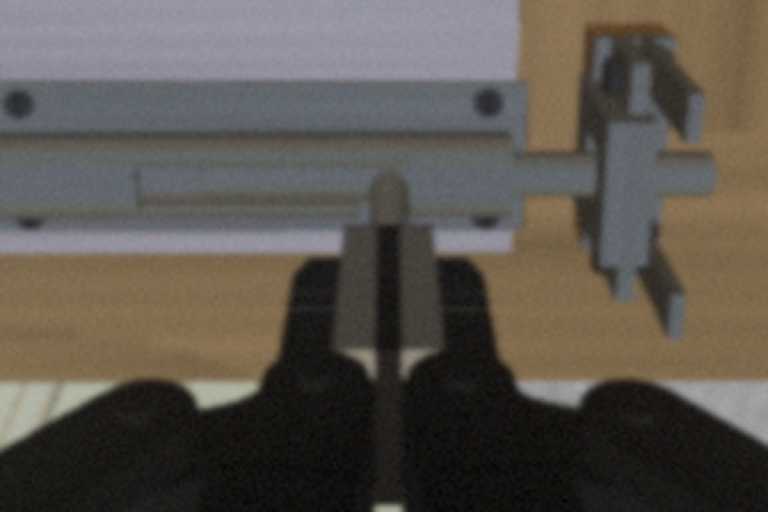

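```bash
python3 -m jog '[{"travel":[0.003,0.001,-0.008],"roll":0},{"travel":[0.003,0.001,-0.016],"roll":0},{"travel":[0.003,0.001,-0.024],"roll":0},{"travel":[0.003,0.001,-0.032],"roll":0},{"travel":[0.003,0.001,-0.036],"roll":0}]'
python3 -m jog '[{"travel":[-0.003,-0.0007,0],"roll":0},{"travel":[-0.006,-0.0015,0],"roll":0},{"travel":[-0.009,-0.0022,0],"roll":0},{"travel":[-0.011,-0.0027,0],"roll":0},{"travel":[-0.013,-0.003,0],"roll":0}]'
```

```text
time_s: 22.78
tool_pos: [0.5875, -0.0248, 0.3864]
tcp_rot: [3.139, 0.001, -1.329]
wrist_force: [-0.0, -0.1, -0.7]
gripper_width: -0.0002
time_s: 23.2
tool_pos: [0.5748, -0.0277, 0.3888]
tcp_rot: [-3.14, -0.0, -1.329]
wrist_force: [1.6, 0.5, -1.9]
gripper_width: -0.0
```

```bash
python3 -m jog '[{"travel":[-0.003,-0.0007,-0.001],"roll":0},{"travel":[-0.006,-0.0015,-0.002],"roll":0},{"travel":[-0.008,-0.002,-0.003],"roll":0},{"travel":[-0.01,-0.0025,-0.004],"roll":0},{"travel":[-0.01,-0.0025,-0.004],"roll":0}]'
python3 -m jog '[{"travel":[-0.002,-0.0005,-0.001],"roll":0},{"travel":[-0.004,-0.001,-0.002],"roll":0},{"travel":[-0.006,-0.0015,-0.003],"roll":0},{"travel":[-0.008,-0.002,-0.004],"roll":0},{"travel":[-0.008,-0.002,-0.004],"roll":0}]'
```

```text
time_s: 23.62
tool_pos: [0.5644, -0.0302, 0.3842]
tcp_rot: [3.141, -0.0, -1.329]
wrist_force: [-0.1, 0.5, 0.2]
gripper_width: -0.0001
time_s: 24.03
tool_pos: [0.5567, -0.0321, 0.3801]
tcp_rot: [-3.141, 0.0, -1.329]
wrist_force: [4.6, 1.6, -2.3]
gripper_width: -0.0001
```

```bash
python3 -m jog '[{"travel":[0.002,0.0005,0.01],"roll":0},{"travel":[0.001,0,0.025],"roll":0},{"travel":[-0.006,-0.0015,0.025],"roll":0},{"travel":[-0.013,-0.003,0.025],"roll":0},{"travel":[-0.02,-0.005,0.025],"roll":0}]'
python3 - <<'E'
from h import *;from plant import arm
d=snap(arm,"w9");s=arm.state();print(s["tool_pos"],tocrate(s["tool_pos"]),s["wrist_force"],s["gripper_width"])
im=d["image"][180:340,200:440];cv2.imwrite("pics/w9c.png",cv2.resize(im,None,fx=3.2,fy=3.2,interpolation=2))
d=snap(arm,"s9","scene");im=d["image"][130:250,260:380];cv2.imwrite("pics/s9c.png",cv2.resize(im,None,fx=5,fy=5,interpolation=2))
E
```

```text
time_s: 24.45
tool_pos: [0.5355, -0.0374, 0.4046]
tcp_rot: [3.14, 0.0, -1.329]
wrist_force: [0.4, 0.6, -0.4]
gripper_width: -0.0001
[ 0.53434897 -0.03793254  0.40442947] [-0.13124334 -0.05851388  0.40442947] [-2.44329374 -1.1262464  -0.66511532] 0.0002264689071787526
```

View pics/w9c.png

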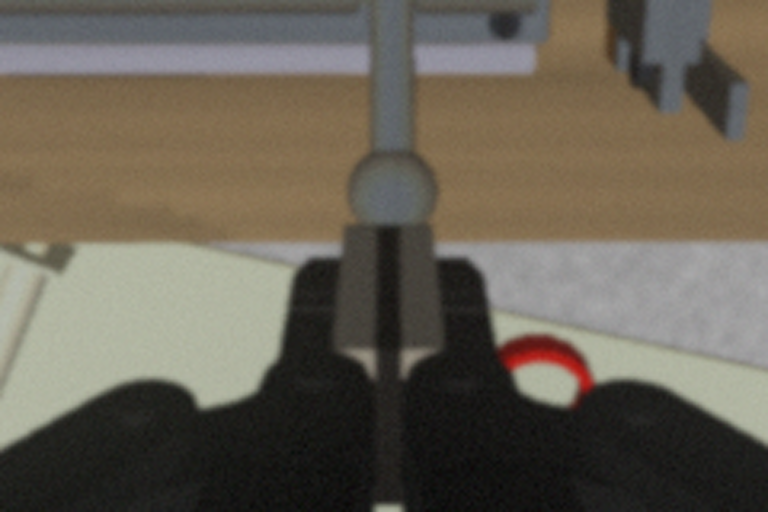

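View pics/s9c.png

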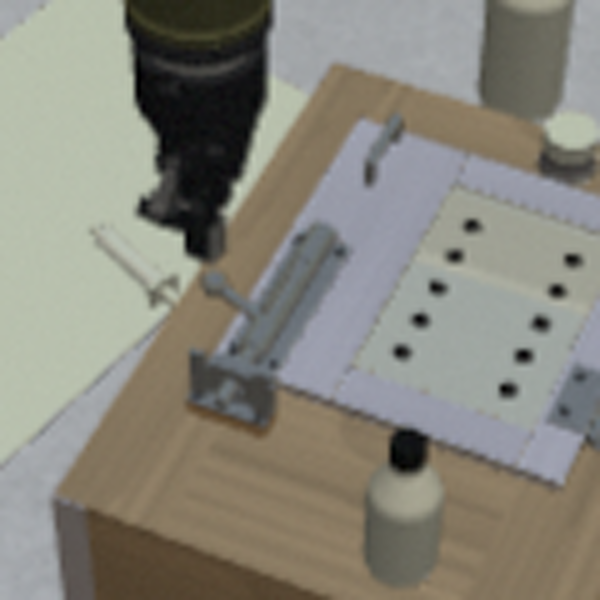

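The handle is most of the way down: the ball is at about (393,188) in the wrist crop. Next I measure it, then press it down from above.

```bash
python3 - <<'E'
from h import *
from scipy.optimize import least_squares
d=load("w9");Q=tocrate(cloud(d))*1000
m=np.zeros(Q.shape[:2],np.uint8);cv2.circle(m,(323,238),10,1,-1);A=Q[m>0];A=A[np.linalg.norm(A-np.median(A,0),axis=1)<12]
r=least_squares(lambda c:np.linalg.norm(A-c,axis=1)-8,A.mean(0)+[0,0,-6],loss="soft_l1");print(r.x,len(A))
E
python3 -m jog '[{"travel":[0.001,0,-0.004],"roll":0},{"travel":[0.001,0,-0.008],"roll":0},{"travel":[0.001,0,-0.012],"roll":0},{"travel":[0.001,0,-0.016],"roll":0},{"travel":[0.001,0,-0.019],"roll":0}]'
```

```text
[-126.95868554  -58.53696661  207.35701575] 315
time_s: 24.97
tool_pos: [0.5375, -0.0372, 0.3854]
tcp_rot: [3.14, 0.0, -1.329]
wrist_force: [-2.9, -0.5, 3.9]
gripper_width: -0.0004
```

```bash
python3 -m jog '[{"travel":[-0.0005,0,-0.001],"roll":0},{"travel":[-0.001,0,-0.002],"roll":0},{"travel":[-0.001,0,-0.003],"roll":0},{"travel":[-0.0015,0,-0.004],"roll":0},{"travel":[-0.002,0,-0.005],"roll":0}]'
python3 -m jog '[{"travel":[0,0,-0.001],"roll":0},{"travel":[-0.0005,0,-0.002],"roll":0},{"travel":[-0.0005,0,-0.003],"roll":0},{"travel":[-0.001,0,-0.004],"roll":0},{"travel":[-0.001,0,-0.004],"roll":0}]'
```

```text
time_s: 25.38
tool_pos: [0.5358, -0.0372, 0.3813]
tcp_rot: [-3.141, -0.0, -1.329]
wrist_force: [-1.3, -1.5, 1.5]
gripper_width: -0.0002
time_s: 25.8
tool_pos: [0.5348, -0.0371, 0.3771]
tcp_rot: [-3.142, 0.0, -1.329]
wrist_force: [-0.8, -0.1, 0.7]
gripper_width: 0.0001
```

```bash
python3 -m jog '[{"travel":[0,0,-0.001],"roll":0},{"travel":[0,0,-0.002],"roll":0},{"travel":[0,0,-0.002],"roll":0},{"travel":[0,0,-0.003],"roll":0},{"travel":[0,0,-0.003],"roll":0}]'
python3 -m jog '[{"travel":[0,0,-0.0005],"roll":0},{"travel":[0,0,-0.001],"roll":0},{"travel":[0,0,-0.0015],"roll":0},{"travel":[0,0,-0.002],"roll":0},{"travel":[0,0,-0.002],"roll":0}]'
```

```text
time_s: 26.22
tool_pos: [0.5347, -0.0371, 0.3751]
tcp_rot: [-3.141, -0.001, -1.329]
wrist_force: [-4.0, -1.0, 9.6]
gripper_width: -0.0001
time_s: 26.63
tool_pos: [0.5345, -0.0371, 0.3737]
tcp_rot: [-3.141, -0.001, -1.329]
wrist_force: [-6.1, -1.3, 15.6]
gripper_width: 0.0001
```

The force climbed to 15 N with the tip at z ≈ 0.201, which matches the handle's lower stop. I lift clear and check.

```bash
python3 -m jog '[{"travel":[0,0,0.006],"roll":0},{"travel":[0,0,0.03],"roll":0},{"travel":[0,0,0.06],"roll":0},{"travel":[-0.01,0,0.08],"roll":0},{"travel":[-0.015,0,0.09],"roll":0}]'
python3 -m jog '[{"travel":[0,0,0],"roll":0},{"travel":[0,0,0],"roll":0},{"travel":[0,0,0],"roll":0},{"travel":[0,0,0],"roll":0},{"travel":[0,0,0],"roll":0}]'
python3 - <<'E'
from h import *;from plant import arm
from scipy.optimize import least_squares
d=snap(arm,"w10");s=arm.state();print(s["tool_pos"],s["wrist_force"])
cv2.imwrite("pics/w10c.png",cv2.resize(d["image"][100:300,200:520],None,fx=2.4,fy=2.4,interpolation=2))
Q=tocrate(cloud(d))*1000
k=(Q[...,2]>186)&(Q[...,2]<230)&(abs(Q[...,1]+58)<12)&(Q[...,0]<-119)&(Q[...,0]>-145);A=Q[k]
r=least_squares(lambda c:np.linalg.norm(A-c,axis=1)-8,A.mean(0)+[0,0,-4],loss="soft_l1");print(r.x,len(A),A.max(0))
# hatch top plane rail
m=(abs(Q[...,1]-25)<15)&(Q[...,0]>-110)&(Q[...,0]<-45)&(Q[...,2]>160)&(Q[...,2]<190)&((Q[...,1]>32));
B=Q[m];print(len(B));c=np.polyfit(B[:,0],B[:,2],1);print("top at edge x-115:",np.polyval(c,-115),"at -60",np.polyval(c,-60))
dk=(Q[...,0]<-125)&(Q[...,0]>-155)&(abs(Q[...,1])<150)&(Q[...,2]>150)&(Q[...,2]<168);print("deck",np.median(Q[dk][:,2]))
# barrel & rod tops
for y in(0,-30,-75,-95,-105,-110,-120,-125,-128,-132):
    t=(abs(Q[...,1]-y)<1.5)&(abs(Q[...,0]+89)<3)&(Q[...,2]>160);print(y,np.round(np.median(Q[t][:,2]),1) if t.any() else None,end="; ")
d=snap(arm,"s10","scene");cv2.imwrite("pics/s10c.png",cv2.resize(d["image"][140:240,270:380],None,fx=5,fy=5,interpolation=2))
E
```

```text
time_s: 27.05
tool_pos: [0.5198, -0.0366, 0.4647]
tcp_rot: [-3.138, -0.001, -1.329]
wrist_force: [0.0, 0.5, 0.5]
gripper_width: 0.0001
time_s: 27.47
tool_pos: [0.5199, -0.0373, 0.461]
tcp_rot: [3.14, 0.001, -1.329]
wrist_force: [0.2, 0.2, 0.4]
gripper_width: -0.0002
[ 0.51993603 -0.03722762  0.46122502] [ 0.31440272 -0.81419926  0.13941507]
[-130.65962977  -58.39884866  194.84486133] 410 [-119.06588191  -50.91619924  204.30662965]
794
top at edge x-115: 175.58998778889278 at -60 174.23845528661195
deck 159.82842982566837
0 196.0; -30 191.4; -75 196.0; -95 191.2; -105 200.1; -110 200.3; -120 191.3; -125 191.5; -128 191.2; -132 160.0;
```

View pics/w10c.png

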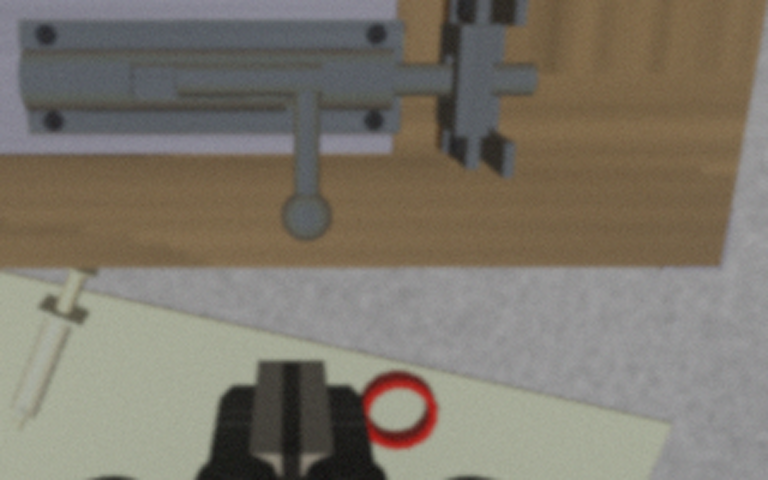

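View pics/s10c.png

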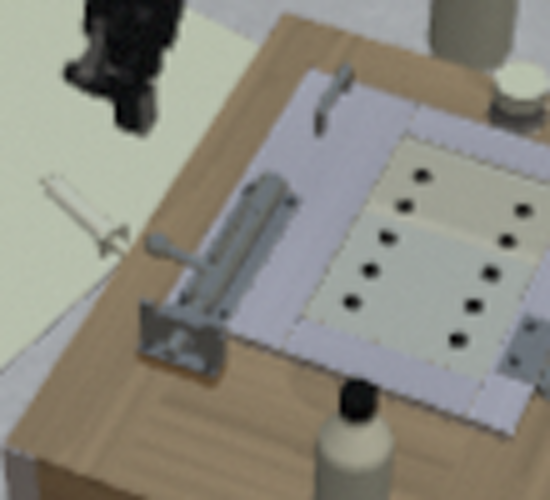

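Checks before handing in:
- **Handle:** the ball is 8 mm above the bolt axis and 42 mm in front of it, which is about 1.4 rad. The stem lies in the notch at about (305,105).
- **Bolt:** the rod passes through the keeper and shows beyond it, up to about (535,78).
- **Hatch:** the front edge is about 5 mm off the deck.
- **Robot:** it is clear, and the wrist force is about 0.

Run:
```python
from plant import arm
print(arm.close_job(), arm.state()["time_s"])
```

```text
the job is handed in; nothing more can be done
the job is handed in; nothing more can be done
```

The hatch is shut and bolted, and I handed the job in at about 27.5 s. The hand-in gave no verdict, so success rests on my own last checks.

**What I did**
- I pushed the hatch down onto its foam at the press spot.
- I gripped the knob and bore down with up to about 18 N. With the nose resting lightly on the keeper's face (wrist pull at most about 10 N), I lowered it in 1 mm steps until it dropped into the hole.
- I slid the bolt to the end of the slot, 26.6 mm past first contact where 26.5 was expected, then eased it back about 1 mm.
- I pushed the handle over from behind, then pressed it down onto its stop. The wrist force reached about 16 N there and never went above about 18 N.

**Last checks**
- **Handle:** about 1.4 rad down, with the stem in the notch.
- **Bolt:** the rod shows beyond the keeper, and the nose is about 27 mm past the keeper's face.
- **Hatch:** the front edge is about 5 mm off the deck. A rough plane fit to its top face agrees.
- **Robot:** clear of everything, with wrist force near zero.
- **Bystanders:** I did not re-measure their positions. The arm did not go near any of them, and those in the last pictures look where they were.

**What went wrong on the way**
- I first took the hatch's origin to be the centre of its panel, which put the press spot 31 mm too far left. The wrist picture showed this before I touched anything.
- My first try at turning the handle, while still gripping the ball, slipped because the grip resisted the ball's rotation. I let go and pushed it with closed fingers instead.

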